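Clamp an ink tub in the bench mixer

TASK

Load the bench mixer: with your fingertips push the ink tub that stands on its platform all the way back against both stop pins, keeping it upright on the mat. Then tighten the thumbscrew above it clockwise, pushing its wings round with stroke after stroke of a fingertip and never pinching them, until the round pressure plate is down on the lid and holds the tub firmly; finger-tight is enough, do not crush the lid. Leave everything else standing where it is.

Things in the scene. Friction and masses are not known exactly. Their poses are not given: they have to be found in the camera images.
- mixer: Grey bench mixer, fixed: housing 260 x 160 mm with a black ribbed rubber platform on top (41 mm above the table); at its rear a column 36 x 52 mm, from which an arm 36 mm wide (top at 211 mm) reaches over the platform. Origin on the table below the thumbscrew's axis; x points from the open front (x = -125 mm) to the column (x = +86 to +122 mm), the way the tub is pushed; z up.
- seat (a point): Point on the platform's surface on the thumbscrew's axis: the tub's axis comes within about 3 mm of it when the tub rests against both stop pins. The pins are upright, black, rubber-sleeved, 16 mm thick and 60 mm tall, at mixer x = 37, y = +52 and -52 mm.
- tub: The round black plastic ink tub with an off-white snap lid that stands loose on the mixer's platform, 35 to 65 mm forward of its place under the plate; 108 mm tall, 0.45 to 0.7 kg, 4 to 8 N to slide. Its side is 108 mm across at the foot and 114 mm below the lid, the lid 122 mm across and 16 mm deep. Origin at its underside near its axis, z up.
- tub_mid (a point): Point on the tub's axis half-way up, 54 mm above its underside.
- plate: Round pressure plate, 68 mm across and 8 mm thick, steel with a rubber face, on a strong short spring (20 N/mm) under the spindle; it does not turn. Origin at the centre of its flat underside, which starts 4 to 7 mm above the level of the tub's lid and goes straight down 6 mm for each clockwise turn of the thumbscrew.
- thumbscrew (a joint): Thumbscrew angle, rad, growing clockwise seen from above (tightening); starts at 0 to 2.4. It turns easily (0.06 N m, about 2.5 N on a wing) and stays where it is left. With the tub in place the plate meets the lid at about 6.8; each further rad adds about 17 N of clamping force and makes the wings stiffer to push; above some 60 N the screw creeps back when let go.
- hub (a point): On the vertical axis of the dark steel thumbscrew, half-way up its wings (247 mm above the table at angle 0, 6 mm lower per turn). Hub 24 mm across; two upright flat wings on opposite sides reach 37 mm from the axis, are 25 mm tall (12.5 mm above and below this point) and 6.4 mm thick. Below it is the arm's end, a boss 43 mm across whose top is 217 mm above the table.
- wing (a point): Point in the middle of one of the two wings, 24.5 mm from the axis and level with the hub point; from the hub to it is the direction of the wings. It goes round with the thumbscrew.
- next_tub: Off-white ink tub with a lid, 133 x 123 x 108 mm, waiting on the table to the right; a bystander. Origin at its underside.
- jar: Small ink jar with a black lid, 55 mm across and 55 mm tall; a bystander. Origin at its underside.
- jar_low: Smaller ink jar with a black lid, 47 mm across and 42 mm tall; a bystander. Origin at its underside.
- bottle: Squeeze bottle, 67 mm across and 142 mm tall; a bystander. Origin at its underside.
- spindle: The clamp as a whole: steel spindle through the end of the arm, carrying the thumbscrew above and the sprung pressure plate below; it moves straight up and down only. Origin on the thumbscrew's axis, where the plate's underside is while the spring is at rest.

How it is judged:
By the outcome, as a careful person would: the job done as asked, in the order asked, and still so for the second after the job is handed in, with the robot touching nothing.
It also fails if it takes over 64 s, if anything falls off the work surface, if the arm or the gripper's body presses on something with over 40 N, if the wrist force passes 120 N, or if a joint passes its speed limit or range.

ROBOT

A 6-joint arm with a two-finger parallel gripper is mounted at the origin on the work surface; the furniture and walls round the work are solid. World frame = base frame: x ahead of the robot, y to its left, z up, the work surface at z = 0. Lengths are in m, angles in rad, forces in N, time in s.
With the tool pointing down it reaches from about 0.35 to 0.875 m from the base axis. Payload 15.5 kg.
Tool frame: the origin (TCP) lies at the centre of the arm's flange, where the gripper is bolted on; the fingertips stand 173 mm ahead of it and the grasp point (between the pads) lies 155 mm ahead of it; z points along the fingers, x is the direction in which the jaws open and shut, and the axes are right-handed (so a half turn about z gives the same grasp; the last joint's range is limited). The gripper opens to 85 mm and grips with 20 to 120 N. Pads are 22 mm wide; open, the fingers measure 114 mm over their backs; the gripper's body (76 mm by 85 mm) begins 54 mm behind the grasp point. The pads swing forward as they close: fully open they stand 13 mm farther back than shut.
Start: joints at [1.169, 0.494, 1.345, -0, 1.302, -0.096], TCP at [0.189, 0.596, 0.405] pointing down, gripper open.
Joint ranges: [-2.91, 2.91], [-0.82, 2.16], [0.22, 2.67], [-1.22, 4.37], [0.12, 2.79], [-3.08, 3.08]. Speed limits (rad/s): [1.89, 1.89, 2.57, 3.01, 3.01, 3.01].

INTERFACE

Orientations are given as a rotation vector (axis times angle).
In Python, from station import r gives the robot as it stands. The module is installed in compiled form; this text tells all that it offers.
- The arm moves only by the tool jog_arm, never from a script. Its argument "commands" is a list of rows, each a list of 7 numbers: the turn, a rotation vector about the tool's x, y, z in degrees, then the shift along the tool's x, y, z in m, then the opening in per cent of the stroke, from 0 (shut) to 100 (fully open). A call has 1 to 8 rows; each row shifts and turns the commanded pose from where the row before left it, along the tool's axes as they then stand; what a row does not reach is not made up. A row lasts 1/10 s, in which the tool goes at most 50 mm and 8.59 degrees, less where a joint would pass 70% of its speed; a pose out of reach is approached as far as the arm can. A call is refused whole if a number of a shift passes 0.05 or a number of a turn 8.59, either way. A call with a gripper value outside its range is refused whole. The fingers move at their own pace and stop on an object; the grip force is fixed at half the most. Time passes only in rows, so rows that do not move let the fingers close. It gives the time, the measured TCP pose, the force and the opening at its end, in the units of the state.
- r.sense(): the state, without advancing time (a new reading comes with each control period).
- r.camera(name): name is "side" or "top"; returns (picture, depth): 400x640x3 uint8, blue, green, red; 400x640 float32, m along the optical axis (not along the pixel's ray), 0 where there is no reading.
- r.calibration(name): a dict with "intrinsics" (3x3 intrinsics, pixels), "dist" ([k1, k2, p1, p2, k3] as OpenCV has them; the pictures are not rectified), "rvec" (rotation vector, rad) and "tvec" (3), from world to camera coordinates, as OpenCV has them. Camera axes: x right, y down, z forward; pixel columns grow to the right and rows downward; lengths in m; the calibration is good to about 2 mm. A picture is of the moment at which its call begins. calibration takes no time and is no camera call.
- r.close_job(): hands the job in, once; it reports no verdict.
The state is a dict: "t": time; "joint_pos": joint angles; "joint_velocities": joint speeds; "effort": joint torques, N m; "ee_pos": TCP position; "tool_rot": TCP orientation; "wrist_force": force on the tool from outside, world axes, zero at the start; "ft_torque": the same for the moment, N m; "gripper_width": finger opening in m.
Only numpy, scipy, OpenCV 4.12 (cv2) and the standard library are available. Lean on these libraries where they do the work, as an engineer would, in place of code of your own. Each camera call takes 0.05 s, during which the arm holds its last target. There are 200 camera calls.

## Working session

There is one attempt and no reset: what is moved stays moved. The work goes in short steps, Python scripts to look and compute and a tool call to move; the robot and the scene stay as the last step left them, time stands still between calls to the robot, and variables do not carry over. Pictures are saved under pics/ and viewed, about 8 in all and at most 12, crops included, and the job is handed in when it is done.

Besides the shell and the picture viewer there is one more tool, called after "Emit:" as name([rows], argument=value, ...), one row to a line, values as JSON. jog_arm: Moves the arm, as the interface text tells. Its arguments: {"type":"object","properties":{"commands":{"type":"array","items":{"type":"array","items":{"type":"number"}}}},"required":["commands"]}

```bash
mkdir -p pics
cat > h.py <<'E'
import numpy as np, cv2
from station import r
def cal(n):
    c=r.calibration(n); return np.array(c["intrinsics"]),np.array(c["dist"]),cv2.Rodrigues(np.array(c["rvec"],float))[0],np.array(c["tvec"],float).reshape(3)
def ray(n,uv):
    K,d,R,t=cal(n); p=cv2.undistortPoints(np.array(uv,float).reshape(-1,1,2),K,d).reshape(-1,2)
    return -R.T@t, np.c_[p,np.ones(len(p))]@R
def plane(n,uv,z):
    o,d=ray(n,uv); return o+d*((z-o[2])/d[:,2])[:,None]
def cloud(n,dep):
    v,u=np.nonzero(dep>0); o,d=ray(n,np.c_[u,v]); return u,v,o+d*dep[v,u][:,None]
def proj(n,P):
    c=r.calibration(n); return cv2.projectPoints(np.array(P,float).reshape(-1,1,3),np.array(c["rvec"],float),np.array(c["tvec"],float),np.array(c["intrinsics"]),np.array(c["dist"]))[0].reshape(-1,2)
E
python3 - <<'E'
from h import *
s=r.sense(); print({k:np.round(v,3).tolist() for k,v in s.items()})
for n in("side","top"):
    p,d=r.camera(n); cv2.imwrite(f"pics/{n}0.png",p); np.save(f"{n}0.npy",d)
    K,D,R,t=cal(n); print(n,-R.T@t,R[2],K[0,0],(d>0).mean())
E
```

```text
{'t': 0.0, 'joint_pos': [1.169, 0.494, 1.346, -0.0, 1.302, -0.095], 'joint_velocities': [0.002, 0.001, -0.001, 0.0, -0.001, -0.002], 'effort': [-0.001, -88.217, -38.386, -0.0, 0.01, -0.0], 'ee_pos': [0.189, 0.596, 0.404], 'tool_rot': [2.534, 1.856, -0.002], 'wrist_force': [-0.627, 1.055, -0.136], 'ft_torque': [-0.003, 0.019, 0.017], 'gripper_width': 0.085}
side [-0.1108417  -0.75268012  0.97018857] [ 0.39988784  0.64276481 -0.65340884] 486.41210298363626 0.9959609375
top [0.16572697 0.05782269 1.27498351] [ 0.22690523 -0.00794604 -0.97388443] 473.22104246802854 0.9960234375
```

View pics/side0.png

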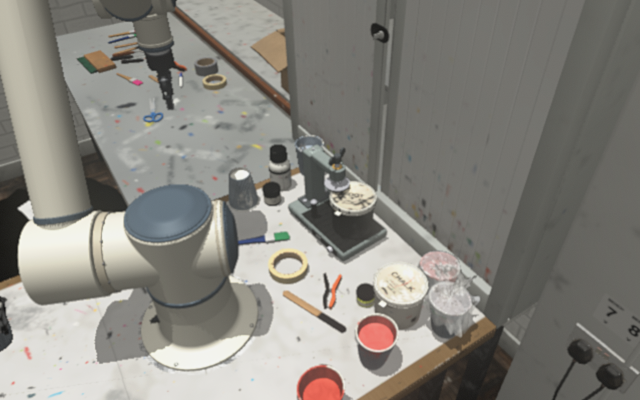

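View pics/top0.png

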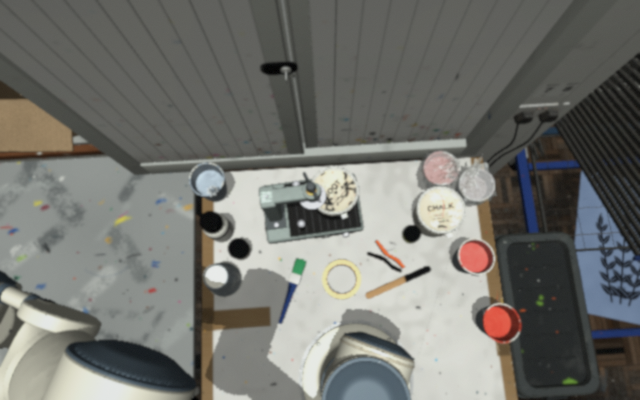

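The side view shows the mixer at about (340,215), and the top view shows it at (312,205). Its column is on the left (+y) and its open front on the right (-y). The tub lid is at (337,190) in the top view, against the x-far side. Next I'll measure it closely.

```bash
cat > m.py <<'E'
from h import *
a=cv2.imread("pics/top0.png")[150:255,240:380]; b=cv2.imread("pics/side0.png")[125:265,270:410]
cv2.imwrite("pics/crop0.png",np.hstack([cv2.resize(a,(400,300),interpolation=cv2.INTER_CUBIC),cv2.resize(b,(400,400),interpolation=cv2.INTER_CUBIC)[:300]]))
for n in("top","side"):
    d=np.load(n+"0.npy"); u,v,P=cloud(n,d)
    m=(P[:,0]>.35)&(P[:,0]<.85)&(P[:,1]>-.2)&(P[:,1]<.35)
    if n=="side": u0=(u>270)&(u<410)&(v>125)&(v<265); m&=u0
    P=P[m]
    print(n)
    for lo,hi in((.033,.047),(.14,.158),(.203,.213),(.214,.22),(.225,.3)):
        q=P[(P[:,2]>lo)&(P[:,2]<hi)]
        if len(q)>4:
            print(lo,hi,len(q),q.mean(0).round(4),q.min(0).round(3),q.max(0).round(3))
            (c,w,ang)=cv2.minAreaRect((q[:,:2]*1000).astype(np.float32)); print("   rect",np.round(c,1),np.round(w,1),round(ang,1))
E
python3 m.py
```

```text
top
0.033 0.047 3644 [0.4599 0.0639 0.0407] [ 0.35  -0.2    0.033] [0.624 0.349 0.047]
   rect [488.8  75. ] [550.1 271. ] 89.3
0.14 0.158 2339 [0.4869 0.0599 0.1467] [ 0.378 -0.199  0.14 ] [0.61  0.35  0.158]
   rect [502.2  75.8] [216.8 561.6] 3.6
0.203 0.213 1142 [0.4906 0.1248 0.2092] [ 0.409 -0.199  0.203] [0.611 0.35  0.213]
   rect [513.3  70.2] [192.8 548.6] 3.6
0.214 0.22 313 [0.5574 0.0827 0.2168] [ 0.423 -0.2    0.214] [0.611 0.35  0.22 ]
   rect [517.7  69.6] [184.5 549.3] 3.7
0.225 0.3 3310 [0.5924 0.074  0.2632] [ 0.41  -0.2    0.225] [0.614 0.35  0.3  ]
   rect [511.6  69.4] [202.3 549.9] 3.7
side
0.033 0.047 2272 [0.4425 0.0726 0.0409] [ 0.351 -0.065  0.033] [0.63  0.349 0.047]
   rect [492.3 140.8] [273.5 417.4] 2.1
0.14 0.158 1746 [0.4865 0.0761 0.1476] [ 0.378 -0.036  0.14 ] [0.613 0.35  0.158]
   rect [498.  161.5] [218.3 388.1] 3.6
0.203 0.213 533 [0.4912 0.127  0.209 ] [ 0.411 -0.012  0.203] [0.614 0.236 0.213]
   rect [516.  100.1] [190.3 247.2] 8.1
0.214 0.22 197 [0.5309 0.0933 0.2165] [ 0.42  -0.009  0.214] [0.613 0.213 0.22 ]
   rect [517.5  91.3] [185.3 221.8] 7.3
0.225 0.3 953 [0.577  0.0658 0.2541] [ 0.412 -0.009  0.225] [0.614 0.189 0.3  ]
   rect [541.2 111.4] [181.  211.5] 70.0
```

View pics/crop0.png

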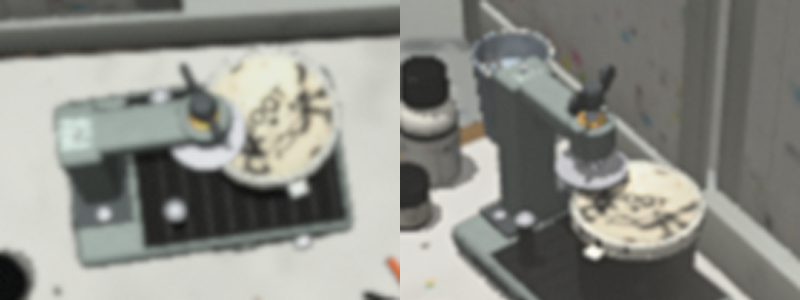

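```bash
cat > m2.py <<'E'
from h import *
import sys
def cl(n,d): 
    u,v,P=cloud(n,d); m=(P[:,0]>.36)&(P[:,0]<.59)&(P[:,1]>-.1)&(P[:,1]<.3); return P[m]
fig=[]
Q={n:cl(n,np.load(n+"0.npy")) for n in("top","side")}
for n,P in Q.items():
    H=np.zeros((400,400),np.uint8); im=np.zeros((400,400,3),np.uint8)
    o=np.argsort(P[:,2]); P=P[o]
    col=cv2.applyColorMap(np.clip(P[:,2]/.27*255,0,255).astype(np.uint8).reshape(-1,1),cv2.COLORMAP_JET)[:,0]
    for p,c in zip(P,col):   # y left, x up, 1mm/px
        cv2.circle(im,(int(300-p[1]*1000),int(620-p[0]*1000)),1,c.tolist(),-1)
    fig.append(im)
    for lo,hi in((.035,.046),(.145,.156),(.205,.214),(.235,.27)):
        q=P[(P[:,2]>lo)&(P[:,2]<hi)]
        (c,w,ang)=cv2.minAreaRect((q[:,:2]*1000).astype(np.float32)); print(n,lo,len(q),q.mean(0).round(3),np.round(c,1),np.round(w,1),round(ang,1))
im=np.hstack(fig)
for k in(0,400):
    for y in range(0,400,50): im[y,k:k+400:5]=255; im[0:400:5,k+y]=255
cv2.imwrite("pics/bev.png",im)
P=Q["top"]; q=P[P[:,2]>.224]; print(len(q)); print((q*1000).round(0)[:60].tolist())
E
python3 m2.py
```

```text
top 0.035 2424 [0.43  0.093 0.04 ] [475.1  99.7] [229.7 399.2] 0.1
top 0.145 1162 [0.461 0.024 0.148] [497.9 131. ] [335.5 186.4] 86.1
top 0.205 837 [0.442 0.148 0.21 ] [509.3 166.3] [212.9 171.3] 15.1
top 0.235 244 [0.496 0.111 0.252] [545.9 140. ] [284.7 119.8] 50.6
side 0.035 1842 [0.432 0.061 0.041] [475.   99.6] [229.9 396.9] 0.0
side 0.145 1034 [0.458 0.027 0.148] [462.1  63.9] [196.  201.9] 65.2
side 0.205 379 [0.438 0.141 0.211] [500.9 138.7] [168.9 146.9] 6.9
side 0.235 160 [0.45  0.082 0.25 ] [544.5 139. ] [286.2 115.2] 51.0
1930
[[590.0, 128.0, 703.0], [590.0, 106.0, 701.0], [589.0, 291.0, 715.0], [590.0, 108.0, 699.0], [589.0, 135.0, 700.0], [589.0, 107.0, 697.0], [589.0, 228.0, 706.0], [590.0, 129.0, 697.0], [590.0, 107.0, 695.0], [590.0, 289.0, 708.0], [589.0, 107.0, 693.0], [588.0, 106.0, 694.0], [590.0, 105.0, 693.0], [589.0, 127.0, 692.0], [590.0, 109.0, 690.0], [590.0, 105.0, 690.0], [590.0, 288.0, 703.0], [590.0, 251.0, 700.0], [590.0, 118.0, 689.0], [590.0, 137.0, 689.0], [590.0, 136.0, 688.0], [590.0, 126.0, 687.0], [590.0, 105.0, 686.0], [590.0, 118.0, 684.0], [590.0, 110.0, 684.0], [590.0, 106.0, 681.0], [589.0, 104.0, 682.0], [590.0, 138.0, 682.0], [590.0, 280.0, 691.0], [590.0, 133.0, 679.0], [590.0, 106.0, 676.0], [589.0, 106.0, 675.0], [590.0, 104.0, 674.0], [590.0, 220.0, 679.0], [590.0, 106.0, 670.0], [590.0, 104.0, 670.0], [590.0, 136.0, 670.0], [590.0, 132.0, 667.0], [590.0, 119.0, 666.0], [590.0, 116.0, 666.0], [590.0, 105.0, 665.0], [590.0, 293.0, 679.0], [590.0, 109.0, 663.0], [590.0, 103.0, 662.0], [590.0, 288.0, 676.0], [590.0, 120.0, 661.0], [589.0, 106.0, 661.0], [590.0, 110.0, 658.0], [590.0, 107.0, 658.0], [590.0, 290.0, 672.0], [590.0, 106.0, 656.0], [590.0, 104.0, 655.0], [590.0, 107.0, 653.0], [590.0, 134.0, 653.0], [590.0, 106.0, 650.0], [589.0, 105.0, 651.0], [589.0, 127.0, 648.0], [589.0, 128.0, 645.0], [590.0, 123.0, 644.0], [589.0, 117.0, 646.0]]
```

View pics/bev.png

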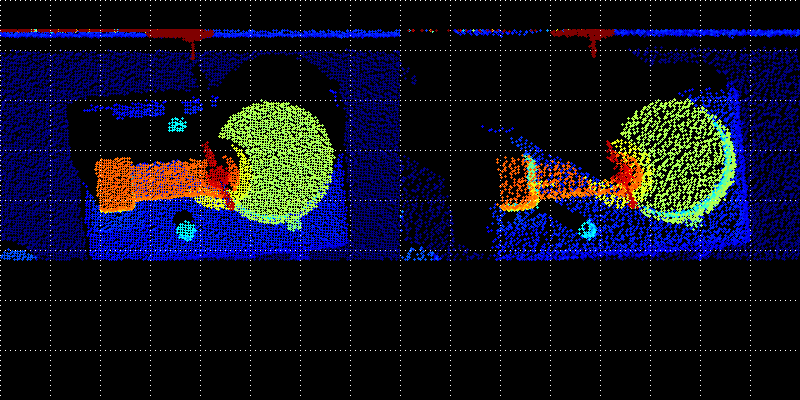

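The bird's-eye map shows these positions:
- hub at about (0.445, 0.080)
- lid centre at about (0.458, 0.027)
- pins at (0.495, 0.122) and (0.390, 0.114)
- wings at about 25° to world x

I'll refine these and check the neighbouring objects.

```bash
cat > m3.py <<'E'
from h import *
def meas(D,wing=True):
    A=[]
    for n,d in D.items():
        u,v,P=cloud(n,d)
        b=lambda x0,x1,y0,y1,z0,z1:P[(P[:,0]>x0)&(P[:,0]<x1)&(P[:,1]>y0)&(P[:,1]<y1)&(P[:,2]>z0)&(P[:,2]<z1)]
        q=b(.40,.49,.035,.125,.228,.27)
        if len(q)>8:
            w,V=np.linalg.eigh(np.cov(q[:,:2].T)); e=V[:,1]*np.sign(V[0,1]); s=(q[:,:2]-q[:,:2].mean(0))@e; m=q[:,:2].mean(0)+e*(s.max()+s.min())/2
            print(n,"wing",len(q),"mid",m.round(4),"len",round(np.ptp(s),4),"ang",round(np.degrees(np.arctan2(e[1],e[0])),1),"ztop",np.percentile(q[:,2],95).round(4))
        q=b(.36,.54,-.06,.16,.140,.156)
        if len(q)>50:
            c=q[:,:2].mean(0); (mx,my),rr=cv2.minEnclosingCircle((q[:,:2]*1000).astype(np.float32))
            best=max(((( np.hypot(*(q[:,:2]-[x,y]).T)<.0612).sum(),x,y) for x in np.arange(c[0]-.02,c[0]+.02,.001) for y in np.arange(c[1]-.02,c[1]+.04,.001)))
            A=[t for t in ((( np.hypot(*(q[:,:2]-[x,y]).T)<.0615).sum(),x,y) for x in np.arange(c[0]-.02,c[0]+.02,.001) for y in np.arange(c[1]-.02,c[1]+.04,.001)) if t[0]>=best[0]-8]
            print(n,"lid",np.mean(A,0)[1:].round(4),"z",np.median(q[:,2]).round(4),"n",len(q),best[0], "ymin",np.percentile(q[:,1],.5).round(4),"x",np.percentile(q[:,0],[.5,99.5]).round(4))
        for nm,bb in(("pinL",(.47,.52,.10,.15,.09,.108)),("pinR",(.37,.41,.09,.14,.09,.108)),("col",(.40,.48,.15,.23,.205,.215)),("plat",(.39,.42,0,.08,.03,.05))):
            q=b(*bb); 
            if len(q)>3: print(n,nm,len(q),q.min(0).round(3),q.max(0).round(3),"mean",q.mean(0).round(4))
if __name__=="__main__":
    D={n:np.load(n+"0.npy") for n in("top","side")}
    meas(D)
    u,v,P=cloud("top",D["top"])
    q=P[(P[:,0]>.2)&(P[:,0]<.6)&(P[:,1]>-.4)&(P[:,1]<-.05)&(P[:,2]>.06)&(P[:,2]<.2)]
    for x in np.arange(.2,.6,.04):
        for y in np.arange(-.4,-.05,.04):
            k=q[(abs(q[:,0]-x-.02)<.02)&(abs(q[:,1]-y-.02)<.02)]
            if len(k)>5: print((round(x,2),round(y,2),round(k[:,2].max(),3)),end=" ")
    R=cv2.Rodrigues(r.sense()["tool_rot"])[0]; print("\nR",R.round(3))
E
python3 m3.py
```

```text
top wing 156 mid [0.4431 0.0818] len 0.0717 ang 23.0 ztop 0.2592
top lid [0.4576 0.0262] z 0.1463 n 1565 1554 ymin -0.0313 x [0.3982 0.5164]
top pinL 31 [0.489 0.115 0.095] [0.501 0.13  0.105] mean [0.4946 0.1224 0.1008]
top pinR 42 [0.38  0.105 0.092] [0.398 0.122 0.105] mean [0.389  0.1139 0.0998]
top col 423 [0.409 0.15  0.205] [0.461 0.204 0.215] mean [0.4358 0.1779 0.21  ]
top plat 233 [0.39  0.    0.032] [0.42  0.08  0.049] mean [0.4012 0.0449 0.0405]
side wing 161 mid [0.4452 0.0775] len 0.0726 ang 22.5 ztop 0.2586
side lid [0.4588 0.0246] z 0.1474 n 1122 1100 ymin -0.0341 x [0.3981 0.5181]
side pinR 36 [0.381 0.105 0.092] [0.4   0.121 0.106] mean [0.3894 0.111  0.0994]
side col 194 [0.411 0.15  0.205] [0.464 0.203 0.215] mean [0.4362 0.1767 0.2111]
side plat 192 [0.39  0.    0.037] [0.419 0.08  0.05 ] mean [0.4026 0.0399 0.0422]
(np.float64(0.2), np.float64(-0.36), np.float64(0.11)) (np.float64(0.2), np.float64(-0.32), np.float64(0.112)) (np.float64(0.24), np.float64(-0.36), np.float64(0.111)) (np.float64(0.24), np.float64(-0.32), np.float64(0.109)) (np.float64(0.24), np.floa
[... 1328 characters left out ...]
(np.float64(0.48), np.float64(-0.36), np.float64(0.157)) (np.float64(0.48), np.float64(-0.32), np.float64(0.146)) (np.float64(0.48), np.float64(-0.28), np.float64(0.15)) (np.float64(0.48), np.float64(-0.24), np.float64(0.116)) (np.float64(0.52), np.float64(-0.36), np.float64(0.158)) (np.float64(0.52), np.float64(-0.32), np.float64(0.123)) (np.float64(0.52), np.float64(-0.28), np.float64(0.129)) (np.float64(0.52), np.float64(-0.24), np.float64(0.116)) (np.float64(0.56), np.float64(-0.4), np.float64(0.199)) (np.float64(0.56), np.float64(-0.36), np.float64(0.199)) (np.float64(0.56), np.float64(-0.24), np.float64(0.091)) 
R [[ 0.302  0.953 -0.   ]
 [ 0.953 -0.302 -0.001]
 [-0.001 -0.    -1.   ]]
```

```bash
cat > plan.py <<'E'
from h import *
from scipy.spatial.transform import Rotation as Ro
E_=np.array([-.080,.9968,0]); EY=np.array([-.9968,-.080,0]); SEAT=np.array([.4445,.080,.041])
def tilt(deg):
    x=-EY; a=np.radians(deg); z=np.sin(a)*E_+[0,0,-np.cos(a)]; return Ro.from_matrix(np.c_[x,np.cross(z,x),z])
def now():
    s=r.sense(); return np.array(s["ee_pos"]),Ro.from_rotvec(s["tool_rot"])
def rows(p0,R0,p1,R1,n,g,show=True):
    w=(R0.inv()*R1).as_rotvec(degrees=True)/n; out=[]; R=R0; p=np.array(p0,float)
    for i in range(n):
        d=R.inv().apply((p1-p)/(n-i)); row=np.r_[w.round(1),d.round(4),g]; out.append(row.tolist())
        p=p+R.apply(row[3:6]); R=R*Ro.from_rotvec(row[:3],degrees=True)
    if show:
        for i in range(0,n,8): print(out[i:i+8])
    return p,R
E
python3 - <<'E'
from plan import *
p,R=now()
p,R=rows(p,R,np.array([.24,.50,.52]),R,3,60)
p,R=rows(p,R,np.array([.42,.10,.52]),R,9,60)
Rt=tilt(0); p,R=rows(p,R,np.array([.46,-.21,.45]),Rt,12,60)
E
```

```text
[[0.0, 0.0, 0.0, -0.0253, 0.0259, -0.0386, 60.0], [0.0, 0.0, 0.0, -0.0253, 0.0259, -0.0386, 60.0], [0.0, 0.0, 0.0, -0.0253, 0.026, -0.0386, 60.0]]
[[0.0, 0.0, 0.0, -0.0363, 0.0325, 0.0, 60.0], [0.0, 0.0, 0.0, -0.0363, 0.0325, 0.0, 60.0], [0.0, 0.0, 0.0, -0.0363, 0.0325, 0.0001, 60.0], [0.0, 0.0, 0.0, -0.0363, 0.0325, 0.0, 60.0], [0.0, 0.0, 0.0, -0.0363, 0.0325, 0.0001, 60.0], [0.0, 0.0, 0.0, -0.0364, 0.0325, 0.0, 60.0], [0.0, 0.0, 0.0, -0.0363, 0.0325, 0.0001, 60.0], [0.0, 0.0, 0.0, -0.0364, 0.0324, 0.0, 60.0]]
[[0.0, 0.0, 0.0, -0.0363, 0.0325, 0.0001, 60.0]]
[[0.0, 0.0, 5.7, -0.0236, 0.011, 0.0059, 60.0], [0.0, 0.0, 5.7, -0.0224, 0.0133, 0.0059, 60.0], [0.0, 0.0, 5.7, -0.021, 0.0154, 0.0058, 60.0], [0.0, 0.0, 5.7, -0.0193, 0.0174, 0.0059, 60.0], [0.0, 0.0, 5.7, -0.0175, 0.0193, 0.0058, 60.0], [0.0, 0.0, 5.7, -0.0155, 0.0209, 0.0059, 60.0], [0.0, 0.0, 5.7, -0.0134, 0.0224, 0.0058, 60.0], [0.0, 0.0, 5.7, -0.0111, 0.0236, 0.0059, 60.0]]
[[0.0, 0.0, 5.7, -0.0087, 0.0245, 0.0058, 60.0], [0.0, 0.0, 5.7, -0.0062, 0.0253, 0.0059, 60.0], [0.0, 0.0, 5.7, -0.0037, 0.0258, 0.0058, 60.0], [0.0, 0.0, 5.7, -0.001, 0.026, 0.0059, 60.0]]
```

Emit:
jog_arm([
  [0,0,0,-0.025,0.026,-0.039,60],
  [0,0,0,-0.025,0.026,-0.039,60],
  [0,0,0,-0.025,0.026,-0.039,60],
  [0,0,0,-0.036,0.0325,0,60],
  [0,0,0,-0.036,0.0325,0,60],
  [0,0,0,-0.036,0.0325,0,60],
  [0,0,0,-0.036,0.0325,0,60],
  [0,0,0,-0.036,0.0325,0,60],
])

```text
t: 0.9
ee_pos: [0.3381, 0.2838, 0.5147]
tool_rot: [2.534, 1.856, -0.0]
wrist_force: [1.9, 0.1, 0.1]
gripper_width: 0.0513
```

Emit:
jog_arm([
  [0,0,0,-0.036,0.0325,0,60],
  [0,0,0,-0.036,0.0325,0,60],
  [0,0,0,-0.036,0.0325,0,60],
  [0,0,0,-0.036,0.0325,0,60],
  [0,0,5.7,-0.024,0.011,0,60],
  [0,0,5.7,-0.022,0.013,0,60],
  [0,0,5.7,-0.021,0.015,0,60],
  [0,0,5.7,-0.019,0.017,0,60],
])

```text
t: 1.7
ee_pos: [0.4309, 0.0055, 0.5146]
tool_rot: [-2.854, -1.312, 0.001]
wrist_force: [0.1, 0.4, -0.6]
gripper_width: 0.0514
```

Emit:
jog_arm([
  [0,0,5.7,-0.018,0.019,0,60],
  [0,0,5.7,-0.016,0.021,0,60],
  [0,0,5.7,-0.013,0.022,0,60],
  [0,0,5.7,-0.011,0.024,0,60],
  [0,0,5.7,-0.009,0.0245,0,60],
  [0,0,5.7,-0.006,0.025,0,60],
  [0,0,5.7,-0.004,0.026,0,60],
  [0,0,5.7,-0.001,0.026,0,60],
])

```text
t: 2.5
ee_pos: [0.4567, -0.2015, 0.5146]
tool_rot: [-3.14, -0.104, 0.001]
wrist_force: [-0.1, 0.0, -0.1]
gripper_width: 0.0514
```

Run:
```python
from plan import *
p,R=now(); print(p,R.as_matrix().round(2).tolist(), np.round(r.sense()["joint_pos"],2))
tip=.165
# pre-push: contact 25mm ahead of tub's front; tip centre = contact + (-8,-8)
R1=tilt(45); z=R1.as_matrix()[:,2]
tub=np.array([.458,.0255,0]); lat=(tub-SEAT)@EY; al=(tub-SEAT)@E_; print(al,lat)
def tcp(x,zc): 
    T=SEAT+E_*x+EY*0; T[2]=zc; return T-z*tip
pre=tcp(al-49-.0 if 0 else al-.049-.008-.03,.083); end=tcp(-.049-.008,.083)
print(pre,end)
hi=pre+[0,0,.15]
p,R=rows(p,R,hi,R1,8,60)
p,R=rows(p,R,pre,R1,4,60)
```

```text
[ 0.45668611 -0.20148015  0.51459289] [[1.0, 0.07, -0.0], [0.07, -1.0, 0.0], [-0.0, -0.0, -1.0]] [-0.54  0.22  1.47  0.    1.45 -0.6 ]
-0.055405600000000006 -0.00909680000000001
[ 0.46522623 -0.17824887  0.19967232] [ 0.45839379 -0.09311657  0.19967232]
[[5.6, -0.0, -0.1, 0.0013, -0.0028, 0.0206, 60.0], [5.6, -0.0, -0.1, 0.0013, -0.0008, 0.0208, 60.0], [5.6, -0.0, -0.1, 0.0013, 0.0012, 0.0208, 60.0], [5.6, -0.0, -0.1, 0.0012, 0.0033, 0.0205, 60.0], [5.6, -0.0, -0.1, 0.0012, 0.0053, 0.0201, 60.0], [5.6, -0.0, -0.1, 0.0013, 0.0072, 0.0195, 60.0], [5.6, -0.0, -0.1, 0.0012, 0.0091, 0.0188, 60.0], [5.6, -0.0, -0.1, 0.0012, 0.0108, 0.0178, 60.0]]
[[0.0, -0.1, 0.0, -0.0002, 0.0264, 0.0266, 60.0], [0.0, -0.1, 0.0, -0.0001, 0.0264, 0.0266, 60.0], [0.0, -0.1, 0.0, -0.0001, 0.0265, 0.0266, 60.0], [0.0, -0.1, 0.0, -0.0, 0.0264, 0.0266, 60.0]]
```

Emit:
jog_arm([
  [5.6,0,-0.1,0.001,-0.003,0.021,60],
  [5.6,0,-0.1,0.001,-0.001,0.021,60],
  [5.6,0,-0.1,0.001,0.001,0.021,60],
  [5.6,0,-0.1,0.001,0.003,0.0205,60],
  [5.6,0,-0.1,0.001,0.005,0.02,60],
  [5.6,0,-0.1,0.001,0.007,0.0195,60],
  [5.6,0,-0.1,0.001,0.009,0.019,60],
  [5.6,0,-0.1,0.001,0.011,0.018,60],
])

```text
t: 3.3
ee_pos: [0.4632, -0.1757, 0.3483]
tool_rot: [-2.354, -0.1, 0.034]
wrist_force: [0.2, 0.1, 0.0]
gripper_width: 0.0515
```

Run:
```python
from plan import *
p,R=now(); print(p,R.as_matrix().round(2).tolist(), np.round(r.sense()["joint_pos"],2))
R1=tilt(45); z=R1.as_matrix()[:,2]
def tcp(x,zc): 
    T=SEAT+E_*x; T[2]=zc; return T-z*.165
pre=tcp(-.142,.083)
p,R=rows(p,R,pre+[0,0,.03],R1,4,60)
p,R=rows(p,R,pre,R1,2,60)
for n in("side","top"):
    I,d=r.camera(n); cv2.imwrite(f"pics/{n}1.png",I[100:300,230:490] if n=="side" else I[120:280,230:470])
cv2.imwrite("pics/c1.png",np.hstack([cv2.resize(cv2.imread("pics/side1.png"),(455,350)),cv2.resize(cv2.imread("pics/top1.png"),(345,350))]))
```

```text
[ 0.46317536 -0.17573872  0.34832192] [[1.0, 0.06, -0.05], [0.08, -0.7, 0.71], [0.01, -0.71, -0.71]] [-0.66  0.52  1.64  0.55  1.57 -0.91]
[[-0.0, -0.0, 0.1, 0.0003, 0.0214, 0.0206, 60.0], [-0.0, -0.0, 0.1, 0.0003, 0.0214, 0.0206, 60.0], [-0.0, -0.0, 0.1, 0.0004, 0.0214, 0.0205, 60.0], [-0.0, -0.0, 0.1, 0.0004, 0.0213, 0.0206, 60.0]]
[[-0.0, -0.1, -0.0, -0.0, 0.0106, 0.0106, 60.0], [-0.0, -0.1, -0.0, 0.0, 0.0106, 0.0106, 60.0]]
```

View pics/c1.png

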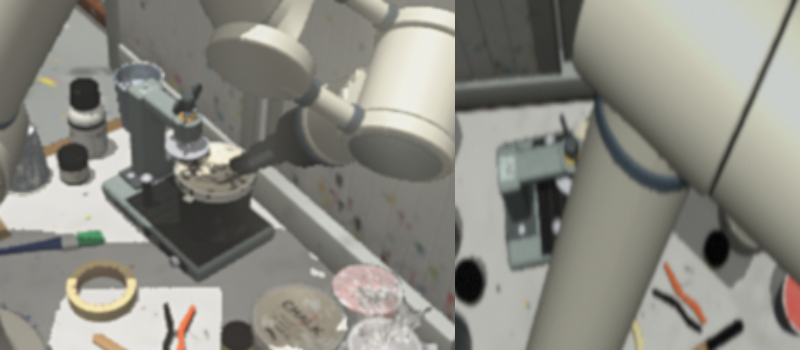

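The side view shows the tilted gripper above and in front of the tub, with the wrist assembly behind it at crop (410,130). I'll check how low the wrist hangs before descending.

Run:
```python
from plan import *
I,d=r.camera("side"); u,v,P=cloud("side",d)
m=(u>230)&(u<490)&(v>80)&(v<220)&(P[:,2]>.16)&(P[:,0]<.57)&(P[:,0]>.25)
for y in np.arange(-.5,0.0,.05):
    k=P[m&(abs(P[:,1]-y-.025)<.025)]
    if len(k)>5: print(round(y,2),len(k),k[:,2].min().round(3),k[:,0].min().round(2),k[:,0].max().round(2))
```

```text
-0.4 678 0.403 0.41 0.46
-0.35 2475 0.383 0.37 0.5
-0.3 3245 0.386 0.29 0.52
-0.25 4762 0.327 0.27 0.49
-0.2 769 0.298 0.27 0.48
-0.15 458 0.256 0.39 0.46
-0.1 66 0.221 0.4 0.48
```

Emit:
jog_arm([
  [0,0,0.1,0,0.0215,0.0205,60],
  [0,0,0.1,0,0.0215,0.0205,60],
  [0,0,0.1,0.001,0.0215,0.0205,60],
  [0,0,0.1,0.001,0.0215,0.0205,60],
  [0,0,0,0,0.0105,0.0105,60],
  [0,0,0,0,0.0105,0.0105,60],
  [0,0,0,0,0,0,60],
])

```text
t: 4.15
ee_pos: [0.4659, -0.179, 0.2002]
tool_rot: [-2.359, -0.092, 0.038]
wrist_force: [0.5, 0.2, 0.5]
gripper_width: 0.0513
```

Run:
```python
from plan import *
p,R=now(); print(p, np.round(r.sense()["wrist_force"],1),np.round(r.sense()["joint_pos"],2))
R1=tilt(45); z=R1.as_matrix()[:,2]
tip=p+R.apply([0,0,.165]); q=tip-SEAT; print("tip along,lat,z",q@E_,q@EY,tip[2])
print("e in tool",R.inv().apply(E_), "ey",R.inv().apply(EY))
I,d=r.camera("side"); cv2.imwrite("pics/s2.png",cv2.resize(I[150:270,280:440],(800,600),interpolation=cv2.INTER_CUBIC))
```

```text
[ 0.46590729 -0.17896809  0.200187  ] [0.5 0.2 0.5] [-0.66  0.76  1.72  0.57  1.3  -1.08]
tip along,lat,z -0.14363608880547607 -0.0008217511747196874 0.08305901017059752
e in tool [-0.00198514 -0.70986851  0.70433869] ey [-1.00000312  0.00159136 -0.00121461]
```

View pics/s2.png

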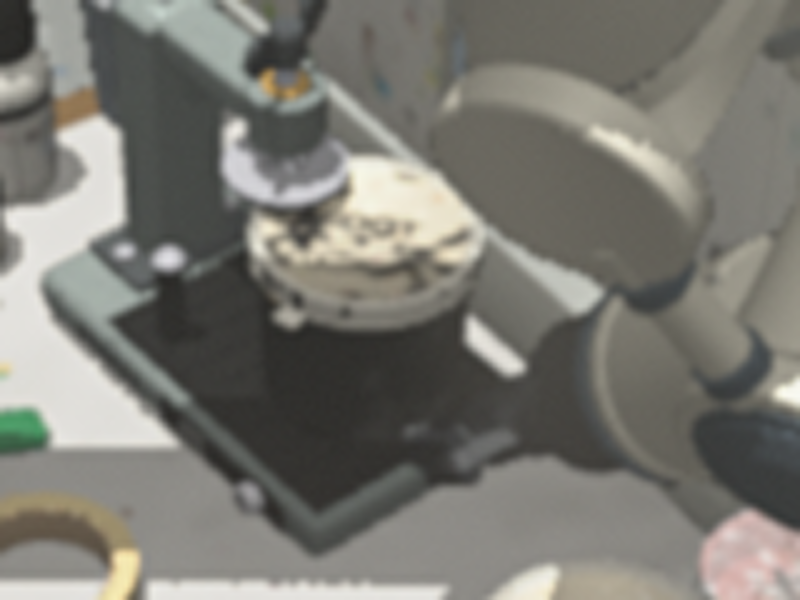

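The two fingertips straddle the front of the tub, low down and below the lid. The wrist disc at (570,180) needs a clearance check against the screw and arm for the next 85 mm of travel.

Run:
```python
from plan import *
I,d=r.camera("side"); K=cloud("side",d); u,v,P=K
m=(u>365)&(u<425)&(v>150)&(v<225)&(P[:,2]>.12)&(P[:,0]<.57)&(P[:,1]<-.04)
for z in np.arange(.12,.5,.04):
    k=P[m&(abs(P[:,2]-z-.02)<.02)]
    if len(k)>3: print(round(z,2),len(k),"ymax",np.percentile(k[:,1],98).round(3),"x",k[:,0].min().round(2),k[:,0].max().round(2))
```

```text
0.16 24 ymax -0.119 x 0.43 0.46
0.2 96 ymax -0.131 x 0.42 0.47
0.24 244 ymax -0.164 x 0.42 0.46
0.28 41 ymax -0.2 x 0.43 0.48
0.32 45 ymax -0.287 x 0.37 0.38
0.36 374 ymax -0.225 x 0.32 0.39
0.4 651 ymax -0.216 x 0.31 0.37
0.44 1319 ymax -0.203 x 0.31 0.39
0.48 539 ymax -0.224 x 0.32 0.39
```

Emit:
jog_arm([
  [0,0,0,0,-0.0085,0.0085,60],
  [0,0,0,0,-0.0085,0.0085,60],
  [0,0,0,0,-0.0045,0.0045,60],
  [0,0,0,0,-0.003,0.003,60],
  [0,0,0,0,-0.003,0.003,60],
])

```text
t: 4.75
ee_pos: [0.4631, -0.14, 0.2008]
tool_rot: [-2.359, -0.092, 0.036]
wrist_force: [0.8, -4.4, 3.5]
gripper_width: 0.0511
```

Emit:
jog_arm([
  [0,0,0,0,-0.003,0.003,60],
  [0,0,0,0,-0.003,0.003,60],
  [0,0,0,0,-0.003,0.003,60],
  [0,0,0,0,-0.003,0.003,60],
  [0,0,0,0,-0.003,0.003,60],
  [0,0,0,0,-0.003,0.003,60],
  [0,0,0,0,-0.003,0.003,60],
  [0,0,0,0,-0.003,0.003,60],
])

```text
t: 5.55
ee_pos: [0.4601, -0.106, 0.2004]
tool_rot: [-2.358, -0.092, 0.038]
wrist_force: [-0.0, -4.4, 1.9]
gripper_width: 0.051
```

Run:
```python
from plan import *
import m3
p,R=now(); tip=p+R.apply([0,0,.165]); q=tip-SEAT; print("tip along,lat,z",q@E_,q@EY,tip[2],np.round(r.sense()["wrist_force"],1))
I,d=r.camera("side"); m3.meas({"side":d})
cv2.imwrite("pics/s3.png",cv2.resize(I[150:270,280:440],(800,600),interpolation=cv2.INTER_CUBIC))
```

```text
tip along,lat,z -0.07036803875460887 -0.000960813452937301 0.08327836772884077 [-0.  -4.4  1.9]
side wing 163 mid [0.446  0.0778] len 0.0741 ang 23.1 ztop 0.2602
side lid [0.4463 0.0641] z 0.1475 n 887 826 ymin -0.0567 x [0.3875 0.5072]
side pinR 37 [0.381 0.094 0.091] [0.4   0.12  0.106] mean [0.3901 0.1109 0.0994]
side col 204 [0.411 0.15  0.205] [0.464 0.204 0.215] mean [0.4355 0.1765 0.211 ]
side plat 158 [0.39  0.    0.037] [0.42  0.079 0.05 ] mean [0.4019 0.03   0.0425]
```

Emit:
jog_arm([
  [0,0,0,0,-0.002,0.002,60],
  [0,0,0,0,-0.002,0.002,60],
  [0,0,0,0,-0.002,0.002,60],
  [0,0,0,0,-0.0015,0.0015,60],
  [0,0,0,0,-0.001,0.001,60],
])

```text
t: 6.1
ee_pos: [0.4592, -0.0941, 0.2003]
tool_rot: [-2.358, -0.092, 0.038]
wrist_force: [-0.0, -4.9, 1.6]
gripper_width: 0.051
```

Emit:
jog_arm([
  [0,0,0,0,-0.001,0.001,60],
  [0,0,0,0,-0.001,0.001,60],
])

```text
t: 6.3
ee_pos: [0.4591, -0.0919, 0.2003]
tool_rot: [-2.359, -0.092, 0.037]
wrist_force: [-3.5, -18.8, 6.8]
gripper_width: 0.0513
```

Emit:
jog_arm([
  [0,0,0,0,-0.0005,0.0005,60],
  [0,0,0,0,0,0,60],
])

```text
t: 6.5
ee_pos: [0.4591, -0.0915, 0.2004]
tool_rot: [-2.36, -0.093, 0.037]
wrist_force: [-4.8, -16.3, 6.4]
gripper_width: 0.0511
```

Run:
```python
from plan import *
import m3
p,R=now(); tip=p+R.apply([0,0,.165]); q=tip-SEAT; print("tip along,lat,z",q@E_,q@EY,tip[2],np.round(r.sense()["wrist_force"],1))
I,d=r.camera("side"); m3.meas({"side":d})
```

```text
tip along,lat,z -0.05607136648577874 -0.0011146475294889274 0.08308605139916482 [ -4.8 -16.3   6.4]
side wing 144 mid [0.4449 0.0774] len 0.0684 ang 22.7 ztop 0.2595
side lid [0.4456 0.0783] z 0.1476 n 878 758 ymin -0.057 x [0.3863 0.505 ]
side pinR 42 [0.382 0.096 0.091] [0.398 0.121 0.106] mean [0.3898 0.1095 0.0992]
side col 196 [0.41  0.15  0.205] [0.465 0.206 0.215] mean [0.4356 0.1771 0.2109]
side plat 183 [0.39  0.001 0.037] [0.42  0.077 0.05 ] mean [0.4028 0.0319 0.0425]
```

The tub is now on the pins, with lid and wing centres coinciding. A small lateral wiggle should confirm contact with both pins.

Emit:
jog_arm([
  [0,0,0,-0.001,0,0,60],
  [0,0,0,-0.001,-0.0005,0.0005,60],
  [0,0,0,0,0,0,60],
])

```text
t: 6.85
ee_pos: [0.4577, -0.0912, 0.2004]
tool_rot: [-2.361, -0.092, 0.034]
wrist_force: [3.6, -14.5, 5.4]
gripper_width: 0.0513
```

Emit:
jog_arm([
  [0,0,0,-0.001,0,0,60],
  [0,0,0,0,0,0,60],
])

```text
t: 7.05
ee_pos: [0.4571, -0.0914, 0.2005]
tool_rot: [-2.361, -0.091, 0.033]
wrist_force: [6.4, -11.5, 2.9]
gripper_width: 0.0511
```

Emit:
jog_arm([
  [0,0,0,0.0013,-0.0005,0.0005,60],
  [0,0,0,0,-0.0005,0.0005,60],
  [0,0,0,0,0,0,60],
])

```text
t: 7.35
ee_pos: [0.458, -0.0904, 0.2005]
tool_rot: [-2.362, -0.093, 0.034]
wrist_force: [-2.4, -26.2, 9.1]
gripper_width: 0.0511
```

Emit:
jog_arm([
  [0,0,0,0,0.001,-0.001,60],
  [0,0,0,0,0.003,-0.003,60],
  [0,0,0,0,0.01,-0.01,60],
  [0,0,0,0,0.02,-0.02,60],
  [0,0,0,0,-0.008,-0.04,40],
  [0,0,0,0,-0.008,-0.048,0],
  [0,0,0,0,-0.03,-0.04,0],
  [-5,0,0,0,-0.03,-0.03,0],
])

```text
t: 8.15
ee_pos: [0.465, -0.1962, 0.3677]
tool_rot: [-2.446, -0.092, 0.035]
wrist_force: [0.8, -0.3, -0.6]
gripper_width: -0.0001
```

Run:
```python
from plan import *
import m3
p,R=now(); print(p,np.round(r.sense()["wrist_force"],1))
I,d=r.camera("side"); m3.meas({"side":d})
R1=tilt(0)
p,R=rows(p,R,np.array([.40,-.05,.50]),R1,8,0)
```

```text
[ 0.46499121 -0.19621638  0.36773784] [ 0.8 -0.3 -0.6]
side wing 162 mid [0.4468 0.0784] len 0.071 ang 23.0 ztop 0.2595
side lid [0.4448 0.0781] z 0.1475 n 780 759 ymin 0.0183 x [0.3856 0.5048]
side pinR 44 [0.382 0.093 0.09 ] [0.399 0.122 0.108] mean [0.39   0.1093 0.099 ]
side col 196 [0.411 0.15  0.205] [0.464 0.206 0.215] mean [0.4355 0.176  0.211 ]
side plat 183 [0.39  0.001 0.037] [0.42  0.079 0.05 ] mean [0.4024 0.0328 0.0425]
[[-5.0, -0.0, -0.0, -0.0067, -0.0251, -0.0006, 0.0], [-5.0, -0.0, -0.0, -0.0067, -0.0249, -0.0028, 0.0], [-5.0, -0.0, -0.0, -0.0068, -0.0245, -0.005, 0.0], [-5.0, -0.0, -0.0, -0.0067, -0.024, -0.0071, 0.0], [-5.0, -0.0, -0.0, -0.0068, -0.0233, -0.0092, 0.0], [-5.0, -0.0, -0.0, -0.0067, -0.0225, -0.0112, 0.0], [-5.0, -0.0, -0.0, -0.0068, -0.0214, -0.0131, 0.0], [-5.0, -0.0, -0.0, -0.0067, -0.0201, -0.0148, 0.0]]
```

The tub rests against both pins and stayed there after release. Next: plan the screw strokes.

```bash
cat >> plan.py <<'E'
H=np.array([.4448,.0795])
def at(phi,z,rho=.034): a=np.radians(phi); return np.array([H[0]+rho*np.cos(a),H[1]+rho*np.sin(a),z])
def stroke(p,R,phis,z,g=0):
    out=[]
    for f in phis:
        d=R.inv().apply(at(f,z)-p).round(4); out.append([0,0,0,*d.tolist(),g]); p=p+R.apply(d)
    for i in range(0,len(out),8): print(out[i:i+8])
    return p
E
python3 - <<'E'
from plan import *
p,R=now(); 
p,R=rows(p,R,at(253,.49),tilt(0),8,0)
p,R=rows(p,R,at(253,.411),tilt(0),3,0)
R=tilt(0)
p=stroke(p,R,np.arange(253-15,60,-15),.411); print(p)
E
```

```text
[[-4.9, -0.0, -0.0, -0.0015, -0.0329, 0.008, 0.0], [-4.9, -0.0, -0.0, -0.0015, -0.0334, 0.0051, 0.0], [-4.9, -0.0, -0.0, -0.0015, -0.0337, 0.0023, 0.0], [-4.9, -0.0, -0.0, -0.0014, -0.0338, -0.0006, 0.0], [-4.9, -0.0, -0.0, -0.0015, -0.0336, -0.0035, 0.0], [-4.9, -0.0, -0.0, -0.0014, -0.0332, -0.0064, 0.0], [-4.9, -0.0, -0.0, -0.0015, -0.0326, -0.0092, 0.0], [-4.9, -0.0, -0.0, -0.0014, -0.0317, -0.0119, 0.0]]
[[0.0, -0.1, -0.1, -0.0002, -0.0001, 0.0263, 0.0], [0.0, -0.1, -0.1, -0.0001, -0.0, 0.0263, 0.0], [0.0, -0.1, -0.1, -0.0, -0.0001, 0.0264, 0.0]]
[[0, 0, 0, -0.0078, -0.0043, -0.0, 0], [0, 0, 0, -0.0063, -0.0061, -0.0, 0], [0, 0, 0, -0.0046, -0.0077, -0.0, 0], [0, 0, 0, -0.0024, -0.0085, -0.0, 0], [0, 0, 0, -0.0002, -0.0089, -0.0, 0], [0, 0, 0, 0.0022, -0.0086, -0.0, 0], [0, 0, 0, 0.0043, -0.0077, -0.0, 0], [0, 0, 0, 0.0062, -0.0064, -0.0, 0]]
[[0, 0, 0, 0.0076, -0.0046, -0.0, 0], [0, 0, 0, 0.0085, -0.0024, -0.0, 0], [0, 0, 0, 0.0089, -0.0001, -0.0, 0], [0, 0, 0, 0.0086, 0.0021, -0.0, 0]]
[0.45473198 0.11202888 0.4109862 ]
```

Emit:
jog_arm([
  [-4.9,0,0,-0.0015,-0.033,0.008,0],
  [-4.9,0,0,-0.0015,-0.0335,0.005,0],
  [-4.9,0,0,-0.0015,-0.0335,0.0025,0],
  [-4.9,0,0,-0.0015,-0.034,-0.0005,0],
  [-4.9,0,0,-0.0015,-0.0335,-0.0035,0],
  [-4.9,0,0,-0.0015,-0.033,-0.0065,0],
  [-4.9,0,0,-0.0015,-0.0325,-0.009,0],
  [-4.9,0,0,-0.0015,-0.0315,-0.012,0],
])

```text
t: 9.0
ee_pos: [0.434, 0.0474, 0.4859]
tool_rot: [-3.133, -0.12, -0.0]
wrist_force: [0.3, -0.4, -0.3]
gripper_width: -0.0002
```

Run:
```python
from plan import *
p,R=now(); print(p,R.as_matrix().round(3).tolist(),np.round(r.sense()["joint_pos"],2))
p,R=rows(p,R,at(253,.411),tilt(0),4,0)
I,d=r.camera("side"); cv2.imwrite("pics/s4.png",cv2.resize(I[90:210,270:430],(800,600),interpolation=cv2.INTER_CUBIC))
```

```text
[0.43395776 0.04744007 0.48589503] [[0.997, 0.077, 0.0], [0.077, -0.997, 0.007], [0.001, -0.006, -1.0]] [-0.03  0.14  1.65  0.01  1.35 -0.11]
[[-0.1, -0.0, -0.0, 0.0002, 0.0003, 0.0187, 0.0], [-0.1, -0.0, -0.0, 0.0002, 0.0002, 0.0187, 0.0], [-0.1, -0.0, -0.0, 0.0002, 0.0002, 0.0187, 0.0], [-0.1, -0.0, -0.0, 0.0002, 0.0001, 0.0188, 0.0]]
```

View pics/s4.png

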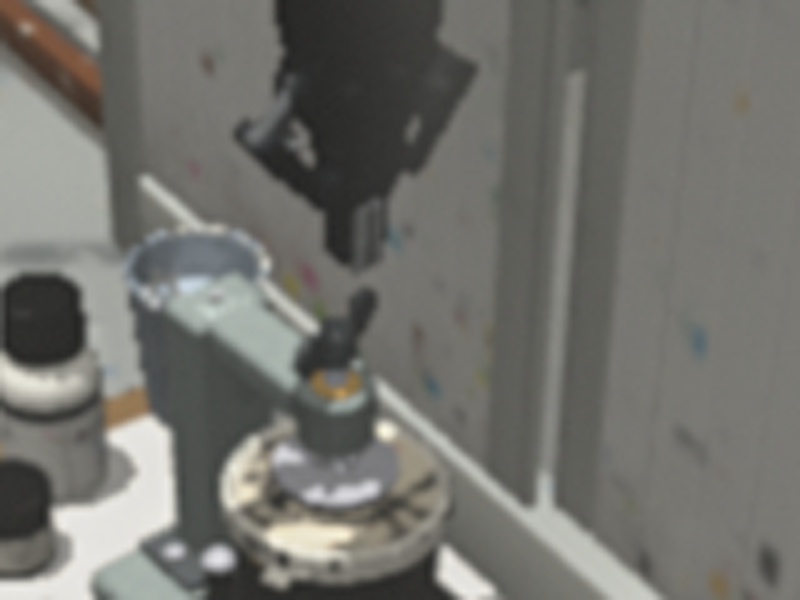

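Shut fingertips at (360,255), above and in front of the wings at (335,335). The tub sits under the plate with a gap. Descending.

Emit:
jog_arm([
  [-0.2,0,0,0.0003,0.0002,0.0185,0],
  [-0.2,0,0,0.0003,0.0002,0.0185,0],
  [0,0,0,0,0.0002,0.0185,0],
  [0,0,0,0,0.0002,0.0185,0],
])

```text
t: 9.45
ee_pos: [0.435, 0.0461, 0.4103]
tool_rot: [-3.136, -0.122, 0.001]
wrist_force: [0.1, 0.9, -0.2]
gripper_width: 0.0
```

Emit:
jog_arm([
  [0,0,0,-0.0078,-0.0043,0,0],
  [0,0,0,-0.0063,-0.0061,0,0],
  [0,0,0,-0.0046,-0.0077,0,0],
  [0,0,0,-0.0024,-0.0085,0,0],
])

```text
t: 9.85
ee_pos: [0.4115, 0.0719, 0.4121]
tool_rot: [-3.136, -0.122, -0.003]
wrist_force: [0.2, -2.3, 0.2]
gripper_width: 0.0
```

Emit:
jog_arm([
  [0,0,0,-0.0002,-0.0089,0,0],
  [0,0,0,0.0022,-0.0086,0,0],
  [0,0,0,0.0043,-0.0077,0,0],
  [0,0,0,0.0062,-0.0064,0,0],
  [0,0,0,0.0076,-0.0046,0,0],
  [0,0,0,0.0085,-0.0024,0,0],
  [0,0,0,0.0089,0,0,0],
  [0,0,0,0.0086,0.0021,0,0],
])

```text
t: 10.65
ee_pos: [0.456, 0.1115, 0.4113]
tool_rot: [-3.135, -0.122, -0.0]
wrist_force: [-1.8, 1.5, 0.1]
gripper_width: -0.0001
```

```bash
cat > chk.py <<'E'
from plan import *
p,R=now(); q=p[:2]-H; print("tool phi",np.degrees(np.arctan2(q[1],q[0])).round(1),"rho",np.hypot(*q).round(4),"z",p[2].round(4),"t",r.sense()["t"],np.round(r.sense()["wrist_force"],1))
E
python3 chk.py
python3 - <<'E'
from plan import *
p,R=now()
# back off counter-clockwise, lift, cross over to behind the other wing
b=at(88,p[2]); print(rows(p,R,b,R,1,0)[0])
p1,_=rows(b,R,b+[0,0,.05],R,1,0)
E
```

```text
tool phi 70.7 rho 0.0339 z 0.4113 t 10.65 [-1.8  1.5  0.1]
[[0.0, 0.0, 0.0, -0.0098, -0.0027, 0.0, 0.0]]
[0.44602674 0.11344138 0.41129947]
[[0.0, 0.0, 0.0, 0.0, -0.0002, -0.05, 0.0]]
```

Emit:
jog_arm([
  [0,0,0,-0.01,-0.0025,0,0],
  [0,0,0,0,0,-0.05,0],
  [0,0,0,0,0,-0.05,0],
  [0,0,0,-0.03,0.02,0,0],
  [0,0,0,0,0,0,0],
])

```text
t: 11.15
ee_pos: [0.4141, 0.0893, 0.5126]
tool_rot: [-3.136, -0.121, -0.004]
wrist_force: [0.3, 0.7, -1.5]
gripper_width: 0.0002
```

```bash
cat chk.py > chk2.py
cat >> chk2.py <<'E'
import m3
for n in("side","top"):
    I,d=r.camera(n); m3.meas({n:d})
E
python3 chk2.py | grep -v -E "col|plat|pin"
```

```text
tool phi 162.3 rho 0.0322 z 0.5126 t 11.15 [ 0.3  0.7 -1.5]
side wing 133 mid [0.4468 0.0785] len 0.0706 ang 37.6 ztop 0.2562
side lid [0.4449 0.0782] z 0.1475 n 778 760 ymin 0.019 x [0.3851 0.5048]
top wing 60 mid [0.4278 0.0689] len 0.0307 ang 33.2 ztop 0.257
top lid [0.4414 0.0788] z 0.1467 n 872 867 ymin 0.021 x [0.3839 0.4911]
```

Run:
```python
from plan import *
p,R=now()
b=at(272,p[2]); rows(p,R,b,R,2,0); p2,_=rows(b,R,at(272,.409),R,3,0)
stroke(p2,R,np.arange(257,100,-15.5),.409)
```

```text
[[0.0, 0.0, 0.0, 0.0133, 0.0234, -0.0001, 0.0], [0.0, 0.0, 0.0, 0.0133, 0.0235, -0.0, 0.0]]
[[0.0, 0.0, 0.0, -0.0, 0.0001, 0.0342, 0.0], [0.0, 0.0, 0.0, -0.0001, 0.0001, 0.0342, 0.0], [0.0, 0.0, 0.0, -0.0, 0.0002, 0.0341, 0.0]]
[[0, 0, 0, -0.0088, -0.0016, 0.0, 0], [0, 0, 0, -0.0083, -0.0039, 0.0, 0], [0, 0, 0, -0.0069, -0.0059, 0.0001, 0], [0, 0, 0, -0.0051, -0.0076, -0.0, 0], [0, 0, 0, -0.0029, -0.0087, 0.0, 0], [0, 0, 0, -0.0005, -0.0092, 0.0, 0], [0, 0, 0, 0.002, -0.009, 0.0001, 0], [0, 0, 0, 0.0044, -0.008, 0.0, 0]]
[[0, 0, 0, 0.0063, -0.0067, 0.0, 0], [0, 0, 0, 0.0079, -0.0047, 0.0001, 0], [0, 0, 0, 0.0088, -0.0024, -0.0, 0]]
```

Emit:
jog_arm([
  [0,0,0,0.0133,0.0235,0,0],
  [0,0,0,0.0133,0.0235,0,0],
  [0,0,0,0,0,0.034,0],
  [0,0,0,0,0,0.034,0],
  [0,0,0,0,0,0.034,0],
  [0,0,0,-0.0088,-0.0016,0,0],
  [0,0,0,-0.0083,-0.0039,0,0],
  [0,0,0,-0.0069,-0.0059,0,0],
])

```text
t: 12.05
ee_pos: [0.4216, 0.0558, 0.4106]
tool_rot: [-3.136, -0.122, -0.004]
wrist_force: [2.1, -0.5, 0.1]
gripper_width: 0.0002
```

Emit:
jog_arm([
  [0,0,0,-0.0051,-0.0076,0,0],
  [0,0,0,-0.0029,-0.0087,0,0],
  [0,0,0,-0.0005,-0.0092,0,0],
  [0,0,0,0.002,-0.009,0,0],
  [0,0,0,0.0044,-0.008,0,0],
  [0,0,0,0.0063,-0.0067,0,0],
  [0,0,0,0.0079,-0.0047,0,0],
  [0,0,0,0.0088,-0.0024,0,0],
])

```text
t: 12.85
ee_pos: [0.439, 0.1139, 0.4092]
tool_rot: [-3.136, -0.123, 0.001]
wrist_force: [-2.8, -0.3, -0.4]
gripper_width: -0.0005
```

```bash
python3 chk.py
```

```text
tool phi 99.5 rho 0.0349 z 0.4092 t 12.85 [-2.8 -0.3 -0.4]
```

Run:
```python
from plan import *
p,R=now(); stroke(p,R,[88,76,64,52],.409)
```

```text
[[0, 0, 0, 0.0069, 0.001, 0.0002, 0], [0, 0, 0, 0.007, 0.0015, -0.0, 0], [0, 0, 0, 0.0064, 0.003, -0.0, 0], [0, 0, 0, 0.0057, 0.0042, -0.0001, 0]]
```

Emit:
jog_arm([
  [0,0,0,0.0069,0.0005,0,0],
  [0,0,0,0.007,0.0015,0,0],
  [0,0,0,0.0064,0.003,0,0],
  [0,0,0,0.0057,0.0042,0,0],
])

```text
t: 13.25
ee_pos: [0.4656, 0.1058, 0.4093]
tool_rot: [-3.136, -0.122, 0.0]
wrist_force: [-2.5, 2.4, -0.8]
gripper_width: 0.0
```

```bash
python3 chk.py
python3 - <<'E'
from plan import *
p,R=now(); rows(p,R,at(70,p[2],.036),R,1,0)
E
```

```text
tool phi 51.7 rho 0.0336 z 0.4093 t 13.25 [-2.5  2.4 -0.8]
[[0.0, 0.0, 0.0, -0.0079, -0.0081, 0.0, 0.0]]
```

Emit:
jog_arm([
  [0,0,0,-0.008,-0.008,0,0],
  [0,0,0,0,0,-0.05,0],
  [0,0,0,0,0,-0.05,0],
  [0,0,0,-0.04,0.02,0,0],
  [0,0,0,0,0,0,0],
])

```text
t: 13.75
ee_pos: [0.4148, 0.0893, 0.5106]
tool_rot: [-3.136, -0.122, -0.003]
wrist_force: [-0.2, 1.0, -2.0]
gripper_width: -0.0001
```

```bash
python3 chk2.py | grep -v -E "col|plat|pin"
python3 - <<'E'
from plan import *
I,d=r.camera("side"); cv2.imwrite("pics/s5.png",cv2.resize(I[130:220,300:420],(800,600),interpolation=cv2.INTER_CUBIC))
E
```

```text
tool phi 161.9 rho 0.0316 z 0.5106 t 13.75 [-0.2  1.  -2. ]
side wing 170 mid [0.4475 0.0787] len 0.074 ang 19.6 ztop 0.2533
side lid [0.4447 0.0779] z 0.1475 n 793 768 ymin 0.019 x [0.3849 0.5058]
top wing 48 mid [0.4266 0.0734] len 0.0335 ang 8.2 ztop 0.2551
top lid [0.4417 0.0792] z 0.1466 n 926 922 ymin 0.0211 x [0.384 0.492]
```

View pics/s5.png

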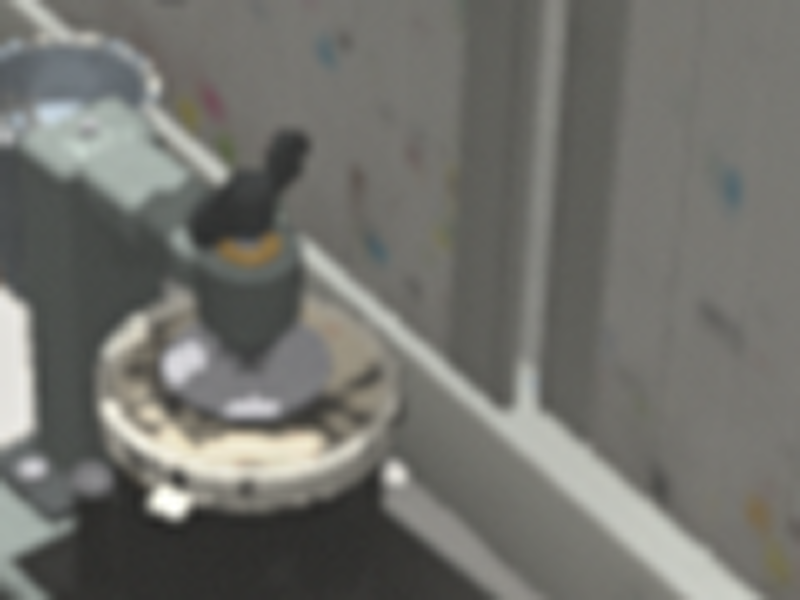

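The plate is now on the lid at (245,370). The wing line is at about 20°, so θ is about 7.6. A last stroke of about 72° should bring it to about 8.8 (~34 N).

Run:
```python
from plan import *
p,R=now()
b=at(256,p[2]); rows(p,R,b,R,2,0); p2,_=rows(b,R,at(256,.409),R,3,0)
stroke(p2,R,[244,232,221,210,199,188,177,170,163],.408)
```

```text
[[0.0, 0.0, 0.0, 0.0077, 0.0225, -0.0001, 0.0], [0.0, 0.0, 0.0, 0.0078, 0.0226, -0.0, 0.0]]
[[0.0, 0.0, 0.0, -0.0, 0.0001, 0.0335, 0.0], [0.0, 0.0, 0.0, -0.0, 0.0001, 0.0335, 0.0], [0.0, 0.0, 0.0, -0.0001, 0.0002, 0.0334, 0.0]]
[[0, 0, 0, -0.0065, -0.003, 0.001, 0], [0, 0, 0, -0.0057, -0.0042, 0.0, 0], [0, 0, 0, -0.0044, -0.0048, 0.0, 0], [0, 0, 0, -0.0033, -0.0056, 0.0001, 0], [0, 0, 0, -0.0023, -0.0062, -0.0, 0], [0, 0, 0, -0.001, -0.0064, -0.0, 0], [0, 0, 0, 0.0002, -0.0065, 0.0, 0], [0, 0, 0, 0.0008, -0.0041, 0.0, 0]]
[[0, 0, 0, 0.0013, -0.0039, 0.0, 0]]
```

Emit:
jog_arm([
  [0,0,0,0.0077,0.0225,0,0],
  [0,0,0,0.0077,0.0225,0,0],
  [0,0,0,0,0,0.0335,0],
  [0,0,0,0,0,0.0335,0],
  [0,0,0,0,0,0.0345,0],
  [0,0,0,-0.0065,-0.003,0,0],
  [0,0,0,-0.0057,-0.0042,0,0],
  [0,0,0,-0.0044,-0.0048,0,0],
])

```text
t: 14.7
ee_pos: [0.4194, 0.058, 0.4091]
tool_rot: [-3.136, -0.122, -0.003]
wrist_force: [2.0, -0.4, -0.3]
gripper_width: 0.0002
```

Emit:
jog_arm([
  [0,0,0,-0.0033,-0.0056,0,0],
  [0,0,0,-0.0023,-0.0062,0,0],
  [0,0,0,-0.001,-0.0064,0,0],
  [0,0,0,0.0002,-0.0065,0,0],
  [0,0,0,0.0008,-0.0041,0,0],
  [0,0,0,0.0013,-0.0039,0,0],
])

```text
t: 15.3
ee_pos: [0.4126, 0.0902, 0.4077]
tool_rot: [-3.136, -0.123, 0.001]
wrist_force: [-1.3, -3.8, -0.3]
gripper_width: 0.0001
```

```bash
python3 chk.py
python3 - <<'E'
from plan import *
p,R=now(); rows(p,R,at(188,p[2],.038),R,2,0)
E
```

```text
tool phi 161.7 rho 0.0339 z 0.4077 t 15.3 [-1.3 -3.8 -0.3]
[[0.0, 0.0, 0.0, -0.0033, 0.0077, -0.0, 0.0], [0.0, 0.0, 0.0, -0.0034, 0.0078, -0.0, 0.0]]
```

Emit:
jog_arm([
  [0,0,0,-0.0035,0.008,0,0],
  [0,0,0,-0.0035,0.008,0,0],
  [0,0,0,0,0,-0.05,0],
  [0,0,0,0,0,-0.05,0],
  [0,0,0,-0.03,0.03,-0.02,0],
  [0,0,0,-0.01,0.045,0,0],
  [0,0,0,0,0.045,0,0],
  [0,0,0,0,0.045,0,0],
])

```text
t: 16.1
ee_pos: [0.3787, -0.0968, 0.5276]
tool_rot: [-3.136, -0.122, -0.002]
wrist_force: [1.5, 1.1, -0.3]
gripper_width: 0.0002
```

Emit:
jog_arm([
  [0,0,0,0,0.045,0,0],
  [0,0,0,0,0.045,0,0],
  [0,0,0,0,0,0,0],
])

```text
t: 16.4
ee_pos: [0.3864, -0.1893, 0.5265]
tool_rot: [-3.137, -0.114, 0.0]
wrist_force: [0.1, -0.6, 0.7]
gripper_width: 0.0003
```

```bash
python3 chk2.py
python3 - <<'E'
from plan import *
I,d=r.camera("side"); J,d=r.camera("top")
cv2.imwrite("pics/f.png",np.hstack([cv2.resize(I[120:300,270:510],(480,360),interpolation=cv2.INTER_CUBIC),cv2.resize(J[140:290,190:323],(319,360),interpolation=cv2.INTER_CUBIC)]))
E
```

```text
tool phi -102.3 rho 0.2751 z 0.5265 t 16.4 [ 0.1 -0.6  0.7]
side wing 222 mid [0.4451 0.0786] len 0.0705 ang -45.6 ztop 0.2523
side lid [0.445 0.078] z 0.1476 n 802 773 ymin 0.0184 x [0.3847 0.506 ]
side pinR 42 [0.383 0.09  0.09 ] [0.398 0.122 0.108] mean [0.3904 0.109  0.0994]
side col 198 [0.411 0.15  0.205] [0.464 0.205 0.215] mean [0.4355 0.1768 0.2108]
side plat 183 [0.39  0.    0.037] [0.42 0.08 0.05] mean [0.4029 0.0321 0.0424]
top wing 169 mid [0.4431 0.0804] len 0.0716 ang -45.7 ztop 0.2516
top lid [0.4436 0.0801] z 0.1467 n 1164 1150 ymin 0.0211 x [0.3842 0.5035]
top pinR 46 [0.38  0.092 0.091] [0.398 0.122 0.106] mean [0.3891 0.1125 0.1003]
top col 427 [0.409 0.15  0.205] [0.462 0.204 0.214] mean [0.4354 0.1779 0.2101]
top plat 191 [0.39  0.    0.035] [0.419 0.078 0.05 ] mean [0.4025 0.0248 0.0405]
```

View pics/f.png

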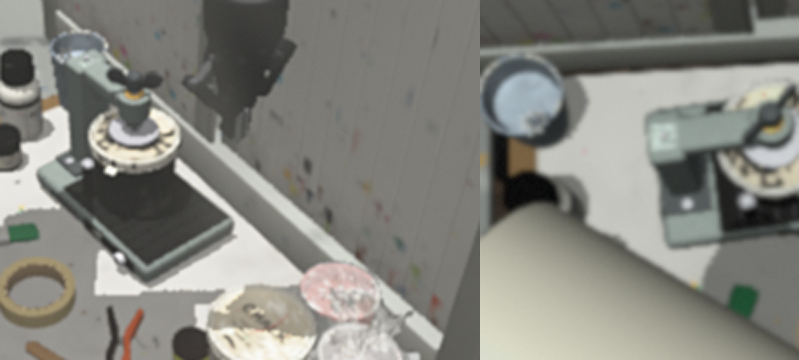

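Both views show the plate flat on the lid, the tub seated against the pins, and the wings at -45.6°. The bystanders are in place and the robot is clear. Handing in.

Run:
```python
from station import r
print(r.close_job(), r.sense()["t"])
```

```text
the job is handed in; nothing more can be done
the job is handed in; nothing more can be done
```

The tub is back against both stop pins and the pressure plate is clamped down on its lid. I handed the job in at about 16.5 s with the robot touching nothing.

- **Tub:** I pushed it 55 mm with two spread fingertips, keeping it upright. A small sideways wiggle met resistance in both directions, so it rests on both pins. The last push reached about 26 N along y. In each camera, the lid centre and the screw's centre finally agree to within about 1 mm.
- **Thumbscrew:** I turned it clockwise about 428° in three strokes with the shut fingertips, never pinching the wings. The push force rose from about 2.3 N to about 4 N. Both cameras put the wings at −45.6°, and the wing top dropped about 7.5 mm against the 7.1 mm expected.
- **Clamping force:** this is estimated, not measured. I took the starting angle as about 1.25 rad, which puts the end at about 8.7 rad, or roughly 33 N. That is below the 60 N at which the screw creeps back.
- **Other checks:** the final views show no bystander moved in the parts they cover. The top view was partly blocked by the arm. I took only one final angle reading, so creep was not checked over time. No check failed.

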